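# Check the tweezers' spring on the gap gauge

### The arm

A 7-joint arm with a two-finger parallel gripper is mounted at the origin on a cart in front of the work surface, level with it; the furniture and walls round the work are solid. World frame = base frame: x ahead of the robot, y to its left, z up, the work surface at z = 0. Lengths are in mm, angles in rad, forces in N, time in s.
With the tool pointing down it reaches from about 400 to 875 mm from the base axis. Payload 4.4 kg.
Tool frame: the origin (TCP) lies at the very end of the fingers, on their centre line; the grasp point (between the pads) lies 19 mm behind it; z points along the fingers, y is the direction in which the jaws open and shut (so a half turn about z gives the same grasp; the last joint's range is limited). The gripper opens to 85 mm and grips with 20 to 120 N. Pads are 22 mm wide; open, the fingers measure 114 mm over their backs; the gripper's body (76 mm by 85 mm) begins 54 mm behind the grasp point. The pads swing forward as they close: fully open they stand 13 mm farther back than shut.
Start: joints at [1.121, 0.628, 0.038, 1.517, -0.027, 0.996, -0.02], TCP at [243.418, -602.715, 231.313] pointing down, gripper open.
Joint ranges: [-3.06, 3.06], [-0.37, 2.12], [-1.25, 1.32], [0.18, 2.47], [-1.1, 4.24], [0.23, 1.98], [-2.94, 2.94]. Speed limits (rad/s): [2.57, 2.57, 3.14, 3.14, 3.14, 3.14, 3.14].

### API

Orientations are given as [roll, pitch, yaw] about the fixed x, y, z axes, in that order (R = Rz(yaw) Ry(pitch) Rx(roll)).
In Python, from cell import read_state, get_image, calibration, finish_job gives the robot as it stands. The module is installed in compiled form; this text tells all that it offers.
- The arm moves only by the tool apply_moves, never from a script. Its argument "increments" is a list of rows, each an object of numbers: "tx", "ty", "tz": the shift along the world's x, y, z in m; "rx", "ry", "rz": the turn, a rotation vector about the world's x, y, z in units of 5 degrees (1.0 is 5 degrees); "claw": the finger opening in m, from 0 to 0.0854. In form: [{"tx": .., "ty": .., "tz": .., "rx": .., "ry": .., "rz": .., "claw": ..}, ...]. A call has 1 to 12 rows; each row is the pose to reach, as a shift and turn from the pose commanded when the call began; what a row does not reach only later rows make up. A row lasts 1/10 s, in which the tool goes at most 50 mm and 8.59 degrees, less where a joint would pass 70% of its speed; a pose out of reach is approached as far as the arm can. A call with a gripper value outside its range is refused whole. The fingers move at their own pace and stop on an object; the grip force is fixed at half the most. Time passes only in rows, so rows that repeat a pose let the fingers close. It gives the time, the measured TCP pose, the force and the opening at its end, in the units of the state.
- read_state(): the state, without advancing time (a new reading comes with each control period).
- get_image(name): name is "scene" or "top" or "wrist"; returns the picture (480x640x3 uint8, red, green, blue); there is no depth.
- calibration(name): a dict with "camera_matrix" (3x3 intrinsics, pixels), "distortion" ([k1, k2, p1, p2, k3] as OpenCV has them; the pictures are not rectified), "origin" and "attitude" of the camera in the world. Camera axes: x right, y up, looking along -z (the intrinsics and any distortion apply to the point x, -y, -z); pixel columns grow to the right and rows downward; lengths in mm; the calibration is good to about 2 mm. A picture is of the moment at which its call begins: read the wrist's pose just before it. calibration takes no time and is no camera call; for the wrist camera it gives the pose at the moment of the call.
- finish_job(): hands the job in, once; it reports no verdict.
The state is a dict: "clock": time; "qpos": joint angles; "qd": joint speeds; "tau": joint torques, N m; "eef_pos": TCP position; "tool_rot": TCP orientation; "force": force on the tool from outside, world axes, zero at the start; "torque": the same for the moment, N m; "width": finger opening in mm.
Only numpy, scipy, OpenCV 4.12 (cv2) and the standard library are available. Lean on these libraries where they do the work, as an engineer would, in place of code of your own. Each camera call takes 0.05 s, during which the arm holds its last target. There are 200 camera calls.

### The job

Take the sprung steel tweezers by their solid heel, lay them on the raised gauge stand with the heel between the saddle's cheeks and the tips over the white scale plate, and let go. Then squeeze the two grip plates from both sides until the gap between the tips matches the two dark lines on the plate (14 mm), and finish while still holding that gap steady, with the tweezers lying on the stand. Never pinch the tips together, and leave the slide box, timer and specimen cup alone.

Things in the scene. Friction and masses are not known exactly. Their poses are not given: they have to be found in the camera images.
- tweezers: loose steel sprung tweezers lying flat, 195 mm long, about 73 g. Origin on the centre line at the underside, between the two blade hinges; x points to the tips, z up. Solid heel behind the hinges (x=-65 to 0 mm), two blades up to 12 mm high ahead of them, to x=130 mm, hinged at x=0, y=+-5 mm
- heel (a point): middle of the ribbed part of the solid heel, where to take it: tweezers x=-42 mm, mid-height (7 mm above the underside). The heel is 14 mm wide across y and 14 mm high. Held here the tips stand 172 mm ahead: carry them past in front of the incubator cabinet that fills the middle of the bench (its front runs from about x=0.59, y=-0.08 m to x=0.68, y=0.37 m)
- plates (a point): midway between the two flat ribbed grip plates (each 30 mm long, 12 mm high): tweezers x=75 mm, 6 mm above the underside. Over the plates' outer faces: about 42.5 mm sprung open, 29 mm (faces parallel) at the 14 mm tip gap; near there 1 mm less makes the tip gap 1.7 mm less. The spring pushes back in proportion: about 8 N on each plate at that gap, 12 N when the tips meet
- blade_left (a joint): squeeze of the left blade about its upright hinge, rad: 0 sprung open, 0.09 at the 14 mm gap, stop at 0.14. Tip gap in mm is about 37.3 - 130 x (left + right)
- blade_right (a joint): squeeze of the right blade, the same way round: 0 open, 0.09 at the 14 mm gap
- tip_left (a point): inner side of the left blade's tip, 3 mm above the underside; 130 mm ahead of the tweezers' origin
- tip_right (a point): inner side of the right blade's tip, likewise; the tip gap is the distance between the two points
- stand: fixed gauge stand: aluminium base 190 x 70 x 8 mm (x=-35 to 155 mm), a narrow grey saddle post, and a raised white scale plate 42 x 76 mm (x=108 to 150 mm), its top 60 mm above the bench; open air between the two above the base. Origin on the bench under the seat point; x runs from the saddle to the plate, z up
- seat (a point): where the tweezers' origin belongs, x along the stand's x: stand x=0, y=0, 60 mm above the bench. The saddle post, 16 mm long and 30 mm wide, lies just behind (stand x=-20 to -4 mm); its flat seat is 60 mm above the bench, between two flared cheeks about 20 mm apart at the seat that rise 7 mm
- gap_mark (a point): on the scale plate's top, stand x=130 mm, where the tips belong; midway between the two dark lines that run along x, 14 mm apart, at y=+-7 mm
- slides: dark blue slide box 38 x 89 x 32 mm, a bystander; origin at the centre of its underside
- bench_timer: small digital timer 66 x 64 x 18 mm, a bystander; origin at the centre of its underside
- cup: specimen cup with screw cap, 60 mm across, 66 mm high, a bystander; origin at the centre of its underside
There are look-alikes about, which are no part of the job. Several things have the shape of the tweezers; the one meant has the colours described above.

How it is judged (in metres and radians):
On the way, in this order (a step that is already met when the one before it is completed fails the run):
1. the tweezers lie on the stand, heel in the saddle and tips over the scale plate, sprung open and let go (horizontal distance between tweezers and seat below 0.013 m and z of tweezers in the frame of seat between -0.004 and 0.004 m and angle between tweezers's own z axis and vertical below 0.06 rad and angle between the x axis of tweezers and the x axis of stand, either way round below 0.13 rad and x of tip_left in the frame of stand between 0.112 and 0.148 m and x of tip_right in the frame of stand between 0.112 and 0.148 m and contact force between the fingers and tweezers below 0.1 N and horizontal distance between tip_left and tip_right above 0.03 m and linear speed of tweezers below 0.02 m/s), for 0.2 s.
2. the tweezers, still on the stand, are squeezed to the marked gap (horizontal distance between tweezers and seat below 0.013 m and z of tweezers in the frame of seat between -0.004 and 0.004 m and angle between tweezers's own z axis and vertical below 0.06 rad and angle between the x axis of tweezers and the x axis of stand, either way round below 0.13 rad and x of tip_left in the frame of stand between 0.112 and 0.148 m and x of tip_right in the frame of stand between 0.112 and 0.148 m and horizontal distance between tip_left and tip_right between 0.01 and 0.018 m and contact force between the fingers and tweezers above 3 N), for 0.5 s.
At the end, for the whole second after the job is handed in: Fingers press the tweezers (over 3 N) and hold the tip gap still at 14 +-4 mm (blades under 0.03 rad/s); the tweezers lie still on the stand: origin within 13 mm of the seat, height within 4 mm, level within 0.06 rad, in line with the stand within 0.13 rad, both tips over the scale plate (all of step 2 and linear speed of tweezers below 0.01 m/s and velocity of joint blade_left between -0.03 and 0.03 rad/s and velocity of joint blade_right between -0.03 and 0.03 rad/s); the arm keeps its last pose, push and grip.
It fails at once if the tips are pinched together (gap under 4 mm) (horizontal distance between tip_left and tip_right below 0.004 m).
It fails at once if the slide box is disturbed (moved over 20 mm) (distance of slides from where it was at the start of the episode above 0.02 m).
It fails at once if the timer is disturbed (moved over 20 mm) (distance of bench_timer from where it was at the start of the episode above 0.02 m).
It fails at once if the specimen cup is disturbed (moved over 20 mm) (distance of cup from where it was at the start of the episode above 0.02 m).
It also fails if it takes over 58 s, if anything falls off the work surface, if the arm or the gripper's body presses on something with over 40 N, if the wrist force passes 120 N, or if a joint passes its speed limit or range.

## Working session

There is one attempt and no reset: what is moved stays moved. The work goes in short steps, Python scripts to look and compute and a tool call to move; the robot and the scene stay as the last step left them, time stands still between calls to the robot, and variables do not carry over. Pictures are saved under pics/ and viewed, about 8 in all and at most 12, crops included, and the job is handed in when it is done.

Besides the shell and the picture viewer there is one more tool, called after "Call:" by a JSON object that holds its "fn" and its "kwargs". apply_moves: Moves the arm, as the interface text tells. Its arguments: {"type":"object","properties":{"increments":{"type":"array"}},"required":["increments"]}

```bash
mkdir -p pics
cat > h.py <<'E'
import numpy as np, cv2
from scipy.spatial.transform import Rotation as R
from cell import read_state, get_image, calibration, finish_job
def snap(n,f):
    c=calibration(n); im=get_image(n); cv2.imwrite('pics/'+f,im[:,:,::-1]); return c
def att(c):
    a=np.array(c['attitude'],float)
    return a if a.shape==(3,3) else R.from_euler('xyz',a).as_matrix()
def ray(c,u,v):
    p=cv2.undistortPoints(np.array([[[u,v]]],float),np.array(c['camera_matrix'],float),np.array(c['distortion'],float))[0,0]
    return att(c)@np.array([p[0],-p[1],-1.])
def at_z(c,u,v,z):
    d=ray(c,u,v);o=np.array(c['origin'],float); return o+d*(z-o[2])/d[2]
def proj(c,P):
    q=(np.atleast_2d(P)-np.array(c['origin']))@att(c); q=q*[1,-1,-1]
    return cv2.projectPoints(q.astype(float),np.zeros(3),np.zeros(3),np.array(c['camera_matrix'],float),np.array(c['distortion'],float))[0][:,0]
E
python3 - <<'E'
from h import *
import pickle
for n in('top','scene'):
    c=snap(n,n+'1.png'); print(n,c); pickle.dump(c,open(n+'.pkl','wb'))
print(read_state())
E
```

```text
top {'camera_matrix': array([[502.45828675,   0.        , 318.36227407],
       [  0.        , 502.45828675, 239.78457432],
       [  0.        ,   0.        ,   1.        ]]), 'distortion': array([-0.10721255,  0.        ,  0.        ,  0.        ,  0.        ]), 'origin': array([ 231.06563921, -127.26876253, 1493.63708396]), 'attitude': array([ 0.11847714,  0.00338068, -1.58235004])}
scene {'camera_matrix': array([[582.02463377,   0.        , 314.73388771],
       [  0.        , 582.02463377, 241.50408362],
       [  0.        ,   0.        ,   1.        ]]), 'distortion': array([0.02142721, 0.        , 0.        , 0.        , 0.        ]), 'origin': array([-424.80667983,  657.76796887, 1508.28625464]), 'attitude': array([ 0.67095813, -0.01807913, -2.28984418])}
{'clock': 0.1, 'qpos': array([ 1.12123158,  0.62926167,  0.03842204,  1.5182904 , -0.027022  ,
        0.9963077 , -0.02001305]), 'qd': array([ 0.00086016, -0.00101216,  0.00057828, -0.00211006, -0.00015083,
        0.00035758, -0.00011693]), 'tau': array([ 3.19379171e-03, -5.64534330e+01,  1.23041287e+00, -1.93972349e+01,
        1.12482818e-02,  5.45815434e-03,  2.34238416e-05]), 'eef_pos': array([ 243.19915161, -602.16656102,  230.46826149]), 'tool_rot': array([-3.13984232e+00, -1.30201321e-05,  3.83757582e-01]), 'force': array([ 0.34415203, -0.08261042, -0.11268325]), 'torque': array([-0.00645896, -0.00120065, -0.0501156 ]), 'width': 85.79624853841682}
```

View pics/top1.png

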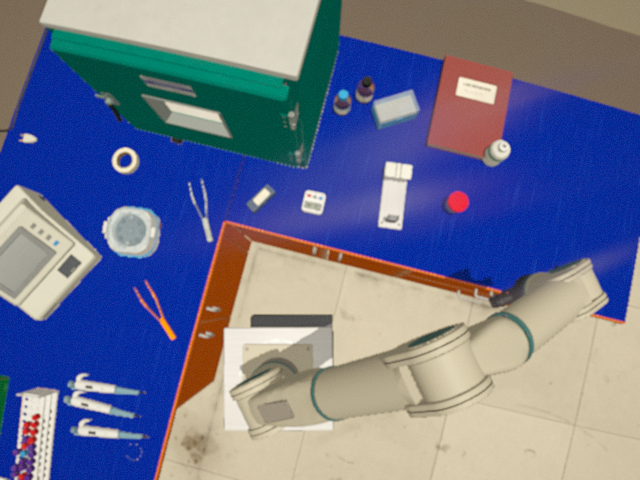

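View pics/scene1.png

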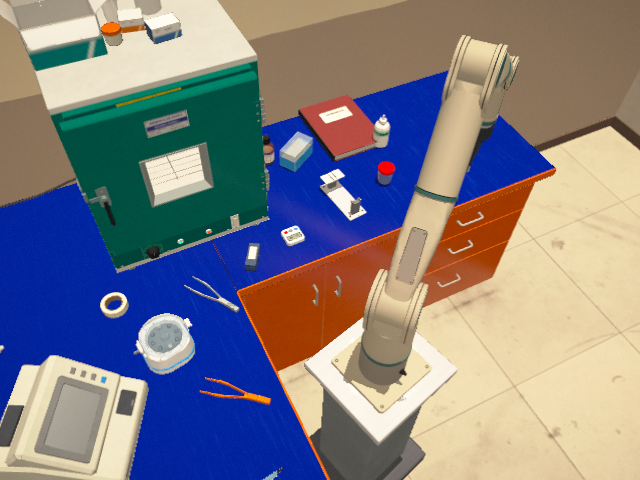

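The top view shows the steel tweezers with tips near (190,182)/(204,180) and heel end near (210,240). The stand has its plate near (398,170) and its saddle near (391,217). The slide box (261,197), timer (313,203) and cup (457,202) are bystanders, and the orange tweezers are a look-alike.

Run:
```python
from h import *
im=cv2.imread('pics/top1.png')
a=cv2.resize(im[170:250,175:225],None,fx=7,fy=7,interpolation=cv2.INTER_CUBIC)
b=cv2.resize(im[155:235,370:420],None,fx=7,fy=7,interpolation=cv2.INTER_CUBIC)
cv2.imwrite('pics/crop1.png',np.hstack([a,b]))
import pickle
c=pickle.load(open('top.pkl','rb'))
for u,v in [(197,181),(210,240),(391,217),(398,170)]: print(at_z(c,u,v,10))
```

```text
[592.22564702 242.82848015  10.        ]
[410.94289294 199.77447352  10.        ]
[ 473.84892947 -342.67625163   10.        ]
[ 618.22812024 -368.58622617   10.        ]
```

View pics/crop1.png

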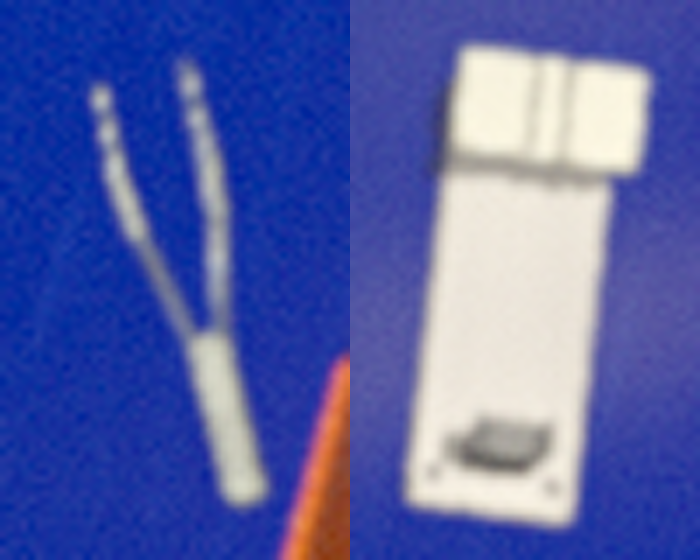

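Run:
```python
from h import *
import pickle
c=pickle.load(open('top.pkl','rb'))
A=lambda x,y,z:at_z(c,175+(x+.5)/7-.5,170+(y+.5)/7-.5,z)
B=lambda x,y,z:at_z(c,370+(x-350+.5)/7-.5,155+(y+.5)/7-.5,z)
he=A(243,503,7);hf=A(208,338,12);tl=A(98,88,6);tr=A(187,65,6)
print(he,hf,tl,tr)
tm=(tl+tr)/2;d=(tm-he)[:2];L=np.linalg.norm(d);print(L,np.arctan2(d[1],d[0]));d/=L
print('heel pt',he[:2]+d*23,'or',tm[:2]-d*172)
pc=[B(460,45,60),B(650,68,60),B(637,175,60),B(450,160,60)]
m=sum(pc)/4;print(np.array(pc))
b1=B(405,503,8);b2=B(575,527,8);bm=(b1+b2)/2;print(b1,b2)
e=(m-bm)[:2];L=np.linalg.norm(e);print('164?',L,np.arctan2(e[1],e[0]));e/=L
print('seat',m[:2]-e*129, bm[:2]+e*35)
lines=[B(540,110,60),B(568,110,60)];print(lines)
print('sad top',B(512,445,60),B(480,440,60))
```

```text
[407.02144553 202.53884834   7.        ] [477.92919162 217.70911216  12.        ] [590.11841753 269.84214681   6.        ] [599.65375673 230.72933766   6.        ]
193.83727567043388 0.24888619156768363
heel pt [429.3127553  208.20431467] or [428.18585755 207.91790704]
[[ 632.69052118 -323.85946445   60.        ]
 [ 622.16846502 -403.75739219   60.        ]
 [ 576.1078995  -396.47109668   60.        ]
 [ 583.1743963  -318.11288854   60.        ]]
[ 446.06449367 -301.38450217    8.        ] [ 434.88384329 -374.00665558    8.        ]
164? 164.65501353912973 -0.1392527451727216
seat [ 475.78404127 -342.64460643] [ 475.13536827 -342.5536885 ]
[array([ 604.3472484 , -356.63230667,   60.        ]), array([ 604.25888482, -368.42994343,   60.        ])]
sad top [ 462.2641817  -340.29780626   60.        ] [ 464.49975032 -327.07806616   60.        ]
```

Call:
{"fn": "apply_moves", "kwargs": {"increments": [{"tx": 0.212, "ty": 0.262, "tz": 0.07, "rz": -6, "claw": 0.085}, {"tx": 0.212, "ty": 0.262, "tz": 0.07, "rz": -6, "claw": 0.085}, {"tx": 0.212, "ty": 0.262, "tz": 0.07, "rz": -6, "claw": 0.085}, {"tx": 0.212, "ty": 0.262, "tz": 0.07, "rz": -6, "claw": 0.085}, {"tx": 0.212, "ty": 0.262, "tz": 0.07, "rz": -6, "claw": 0.085}, {"tx": 0.212, "ty": 0.262, "tz": 0.07, "rz": -6, "claw": 0.085}, {"tx": 0.212, "ty": 0.262, "tz": 0.07, "rz": -6, "claw": 0.085}, {"tx": 0.212, "ty": 0.262, "tz": 0.07, "rz": -6, "claw": 0.085}, {"tx": 0.212, "ty": 0.262, "tz": 0.07, "rz": -6, "claw": 0.085}, {"tx": 0.212, "ty": 0.262, "tz": 0.07, "rz": -6, "claw": 0.085}]}}

```text
$.increments[0]: bad value
```

Run:
```python
from h import *
import pickle
s=read_state();print(s['eef_pos'],s['tool_rot'],s['qpos'],s['clock'])
c=snap('wrist','w1.png');pickle.dump(c,open('w1.pkl','wb'));print(c['origin'],c['attitude'])
```

```text
[ 243.19915161 -602.16656102  230.46826149] [-3.13984232e+00 -1.30201321e-05  3.83757582e-01] [ 1.12123158  0.62926167  0.03842204  1.5182904  -0.027022    0.9963077
 -0.02001305] 0.1
[ 307.7628371  -577.84562064  371.92202294] [-0.2757559   0.001584   -1.18630383]
```

View pics/w1.png

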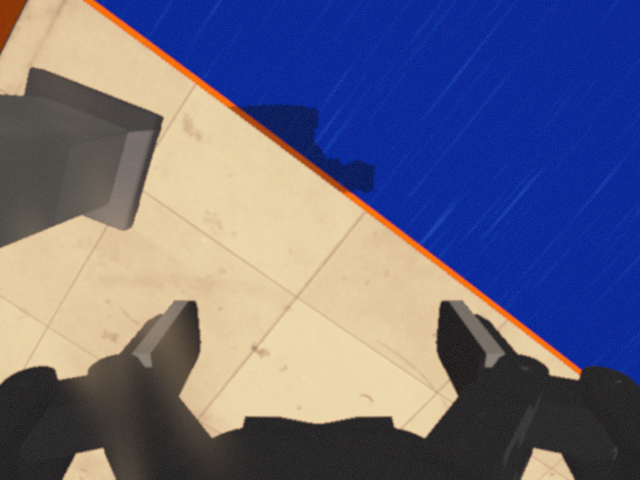

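The wrist camera works, but the arm hadn't moved: that view shows only the bench edge. I'll retry the move with every field filled in.

Call:
{"fn": "apply_moves", "kwargs": {"increments": [{"tx": 0.05, "ty": 0.05, "tz": 0.02, "rx": 0.0, "ry": 0.0, "rz": -1.5, "claw": 0.085}, {"tx": 0.212, "ty": 0.262, "tz": 0.07, "rx": 0.0, "ry": 0.0, "rz": -6.0, "claw": 0.085}, {"tx": 0.212, "ty": 0.262, "tz": 0.07, "rx": 0.0, "ry": 0.0, "rz": -6.0, "claw": 0.085}, {"tx": 0.212, "ty": 0.262, "tz": 0.07, "rx": 0.0, "ry": 0.0, "rz": -6.0, "claw": 0.085}, {"tx": 0.212, "ty": 0.262, "tz": 0.07, "rx": 0.0, "ry": 0.0, "rz": -6.0, "claw": 0.085}, {"tx": 0.212, "ty": 0.262, "tz": 0.07, "rx": 0.0, "ry": 0.0, "rz": -6.0, "claw": 0.085}, {"tx": 0.212, "ty": 0.262, "tz": 0.07, "rx": 0.0, "ry": 0.0, "rz": -6.0, "claw": 0.085}, {"tx": 0.212, "ty": 0.262, "tz": 0.07, "rx": 0.0, "ry": 0.0, "rz": -6.0, "claw": 0.085}, {"tx": 0.212, "ty": 0.262, "tz": 0.07, "rx": 0.0, "ry": 0.0, "rz": -6.0, "claw": 0.085}, {"tx": 0.212, "ty": 0.262, "tz": 0.07, "rx": 0.0, "ry": 0.0, "rz": -6.0, "claw": 0.085}]}}

```text
clock: 1.15
eef_pos: [454.2, -341.8, 301.0]
tool_rot: [3.141, 0.001, -0.142]
force: [0.3, 0.0, -0.3]
width: 85.7
```

Run:
```python
from h import *
import pickle
s=read_state();print(s['eef_pos'],s['tool_rot'],s['qpos'],s['clock'])
c=snap('wrist','w2.png');pickle.dump(c,open('w2.pkl','wb'));print(c)
im=cv2.imread('pics/w2.png')
seat=np.array([475.5,-342.6]);e=np.array([np.cos(-.139),np.sin(-.139)]);n=np.array([-e[1],e[0]])
W=lambda x,y,z:np.r_[seat+x*e+y*n,z]
pts=[W(0,0,60),W(130,0,60),W(130,7,60),W(130,-7,60),W(108,38,60),W(108,-38,60),W(150,38,60),W(150,-38,60),W(-35,35,8),W(-35,-35,8),W(155,35,8),W(155,-35,8)]
q=proj(c,pts);print(q.round(1))
for p in q: cv2.circle(im,tuple(int(round(x)) for x in p),2,(0,0,255),-1)
cv2.imwrite('pics/w2o.png',im)
```

```text
[ 454.20358877 -341.84415033  300.98978323] [ 3.14088557e+00  1.19529954e-03 -1.41672548e-01] [ 0.478681    0.44289547  0.17440958  1.66084115 -0.08465889  1.04602172
 -1.03336858] 1.15
{'camera_matrix': array([[402.83921694,   0.        , 318.02033821],
       [  0.        , 402.83921694, 236.25637391],
       [  0.        ,   0.        ,   1.        ]]), 'distortion': array([-0.06224756,  0.        ,  0.        ,  0.        ,  0.        ]), 'origin': array([ 523.16334618, -352.84356374,  442.35026412]), 'attitude': array([-2.76925214e-01, -6.60317734e-04, -1.71181289e+00])}
[[314.1 175.3]
 [313.5  26.9]
 [305.5  26.9]
 [321.5  26.8]
 [270.7  53.7]
 [356.5  53.5]
 [269.4   2.5]
 [357.4   2.2]
 [282.7 201.3]
 [346.6 201.2]
 [278.4  12. ]
 [349.4  11.8]]
```

View pics/w2o.png

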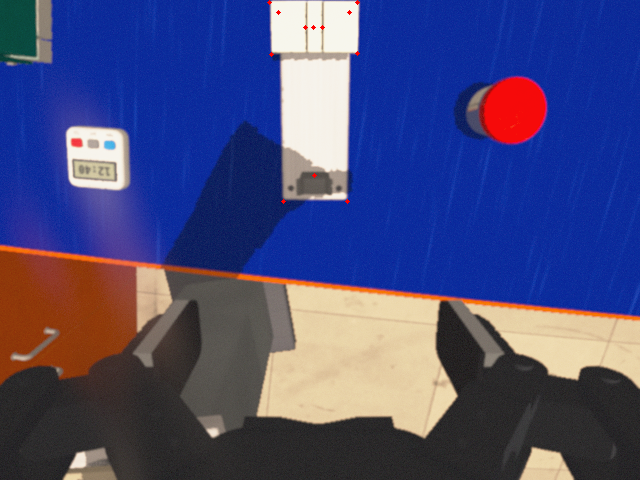

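The projected stand model matches the picture at the plate corners, base corners and lines to within about 1 px. The saddle, near (315,182), and the lines sit about 1 px right of the model, so I'll shift the seat estimate 0.8 mm towards -y. Next, the tweezers.

Call:
{"fn": "apply_moves", "kwargs": {"increments": [{"tx": -0.005, "ty": 0.05, "tz": -0.01, "rx": 0.0, "ry": 0.0, "rz": 0.5, "claw": 0.085}, {"tx": -0.025, "ty": 0.55, "tz": -0.07, "rx": 0.0, "ry": 0.0, "rz": 4.48, "claw": 0.085}, {"tx": -0.025, "ty": 0.55, "tz": -0.07, "rx": 0.0, "ry": 0.0, "rz": 4.48, "claw": 0.085}, {"tx": -0.025, "ty": 0.55, "tz": -0.07, "rx": 0.0, "ry": 0.0, "rz": 4.48, "claw": 0.085}, {"tx": -0.025, "ty": 0.55, "tz": -0.07, "rx": 0.0, "ry": 0.0, "rz": 4.48, "claw": 0.085}, {"tx": -0.025, "ty": 0.55, "tz": -0.07, "rx": 0.0, "ry": 0.0, "rz": 4.48, "claw": 0.085}, {"tx": -0.025, "ty": 0.55, "tz": -0.07, "rx": 0.0, "ry": 0.0, "rz": 4.48, "claw": 0.085}, {"tx": -0.025, "ty": 0.55, "tz": -0.07, "rx": 0.0, "ry": 0.0, "rz": 4.48, "claw": 0.085}, {"tx": -0.025, "ty": 0.55, "tz": -0.07, "rx": 0.0, "ry": 0.0, "rz": 4.48, "claw": 0.085}, {"tx": -0.025, "ty": 0.55, "tz": -0.07, "rx": 0.0, "ry": 0.0, "rz": 4.48, "claw": 0.085}, {"tx": -0.025, "ty": 0.55, "tz": -0.07, "rx": 0.0, "ry": 0.0, "rz": 4.48, "claw": 0.085}, {"tx": -0.025, "ty": 0.55, "tz": -0.07, "rx": 0.0, "ry": 0.0, "rz": 4.48, "claw": 0.085}]}}

```text
clock: 2.4
eef_pos: [429.7, 215.1, 230.6]
tool_rot: [-3.138, -0.0, 0.258]
force: [1.0, -0.4, 0.1]
width: 85.0
```

Run:
```python
from h import *
import pickle
s=read_state();print(s['eef_pos'],s['tool_rot'],s['qpos'],s['clock'])
c=snap('wrist','w3.png');pickle.dump(c,open('w3.pkl','wb'))
im=cv2.imread('pics/w3.png')
h=np.array([429,208.]);a=.249;e=np.array([np.cos(a),np.sin(a)]);n=np.array([-e[1],e[0]])
W=lambda x,y,z:np.r_[h+(x+42)*e+y*n,z]
q=proj(c,[W(-65,0,7),W(-42,7,14),W(-42,-7,14),W(0,7,14),W(0,-7,14),W(130,19,6),W(130,-19,6)]);print(q.round(1))
im=cv2.resize(im,(800,600))
for p in q*1.25: cv2.circle(im,tuple(int(round(x)) for x in p),2,(0,0,255),-1)
cv2.imwrite('pics/w3o.png',im)
```

```text
[429.72546744 215.0760645  230.6464027 ] [-3.13817155e+00 -4.33768205e-04  2.58050237e-01] [-0.46103486  0.38961203 -0.08067675  1.97619888  0.03918821  0.77595375
 -1.87637251] 2.4
[[324.2 227.5]
 [316.9 204.7]
 [332.3 204.9]
 [317.3 157.7]
 [333.2 157.9]
 [304.3  -1.5]
 [350.3  -1. ]]
```

View pics/w3o.png

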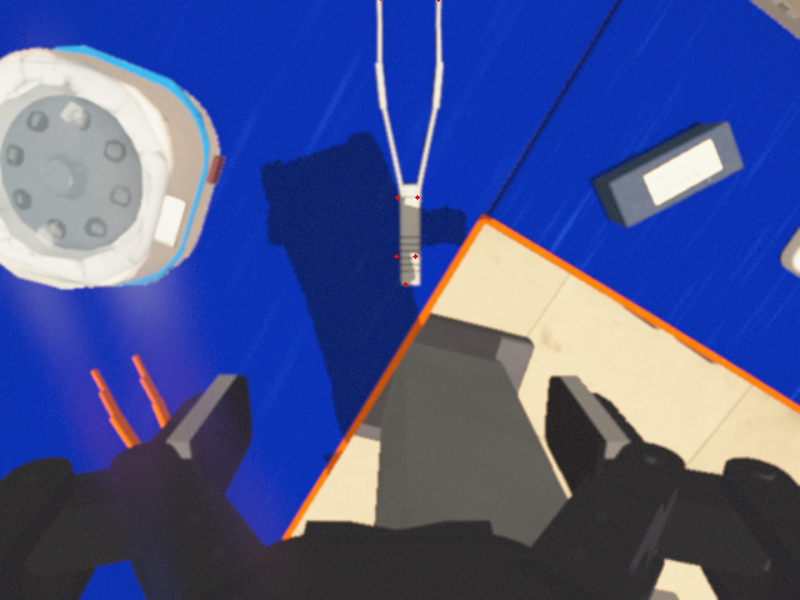

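The tweezers' heel is at x≈400–420 in the enlarged view, with its end at y≈286 and its front at y≈185. The blade midline is at (409.7,65). The heel sits about 4 px right of the model, so I'll recompute.

Run:
```python
from h import *
import pickle
c=pickle.load(open('w3.pkl','rb'))
P=np.array([at_z(c,u/1.25,v/1.25,z) for u,v,z in [(410.5,286,7),(410,257,14),(409.7,185,14),(409.7,100,10),(409.7,65,10),(408.5,1,8)]])
print(P.round(1))
m=P[:,:2].mean(0);d=np.linalg.svd(P[:,:2]-m)[2][0];d*=np.sign(d[0]);print(np.arctan2(d[1],d[0]))
e0=m+d*((P[0,:2]-m)@d);print('end',e0,'heel',e0+23*d)
s=read_state();print(s['eef_pos'],s['clock'])
```

```text
[[406.5 198.2   7. ]
 [429.1 204.8  14. ]
 [478.4 218.5  14. ]
 [533.2 233.2  10. ]
 [554.8 239.   10. ]
 [593.5 250.3   8. ]]
0.2694087281988321
end [406.44336805 198.36729601] heel [428.61372214 204.48901142]
[430.05256918 212.35211324 230.63249309] 2.45
```

Call:
{"fn": "apply_moves", "kwargs": {"increments": [{"tx": 0.0, "ty": -0.003, "tz": -0.05, "rx": 0.0, "ry": 0.0, "rz": 0.1, "claw": 0.085}, {"tx": 0.0, "ty": -0.003, "tz": -0.11, "rx": 0.0, "ry": 0.0, "rz": 0.2, "claw": 0.085}, {"tx": 0.0, "ty": -0.003, "tz": -0.11, "rx": 0.0, "ry": 0.0, "rz": 0.2, "claw": 0.085}, {"tx": 0.0, "ty": -0.003, "tz": -0.11, "rx": 0.0, "ry": 0.0, "rz": 0.2, "claw": 0.085}, {"tx": 0.0, "ty": -0.003, "tz": -0.11, "rx": 0.0, "ry": 0.0, "rz": 0.2, "claw": 0.085}, {"tx": 0.0, "ty": -0.003, "tz": -0.11, "rx": 0.0, "ry": 0.0, "rz": 0.2, "claw": 0.085}, {"tx": 0.0, "ty": -0.003, "tz": -0.11, "rx": 0.0, "ry": 0.0, "rz": 0.2, "claw": 0.085}]}}

```text
clock: 3.15
eef_pos: [431.6, 206.7, 123.1]
tool_rot: [-3.141, -0.004, 0.268]
force: [-0.3, 0.4, -0.1]
width: 85.0
```

Run:
```python
from h import *
import pickle
s=read_state();print(s['eef_pos'],s['tool_rot'],s['clock'])
c=snap('wrist','w4.png');pickle.dump(c,open('w4.pkl','wb'))
im=cv2.imread('pics/w4.png')
h=np.array([428.6,204.5]);a=.269;e=np.array([np.cos(a),np.sin(a)]);n=np.array([-e[1],e[0]])
W=lambda x,y,z:np.r_[h+(x+42)*e+y*n,z]
q=proj(c,[W(-65,0,7),W(-42,7,14),W(-42,-7,14),W(0,7,14),W(0,-7,14)]);print(q.round(1))
cr=cv2.resize(im[0:300,220:420],None,fx=2,fy=2,interpolation=cv2.INTER_CUBIC)
for p in q: cv2.circle(cr,(int((p[0]-220)*2),int(p[1]*2)),2,(0,0,255),-1)
cv2.imwrite('pics/w4o.png',cr)
```

```text
[431.63510317 206.71010078 123.05591638] [-3.14089047 -0.00357105  0.2682274 ] 3.15
[[318.  269.1]
 [307.1 239.5]
 [328.7 239.5]
 [306.7 174.4]
 [329.2 174.4]]
```

View pics/w4o.png

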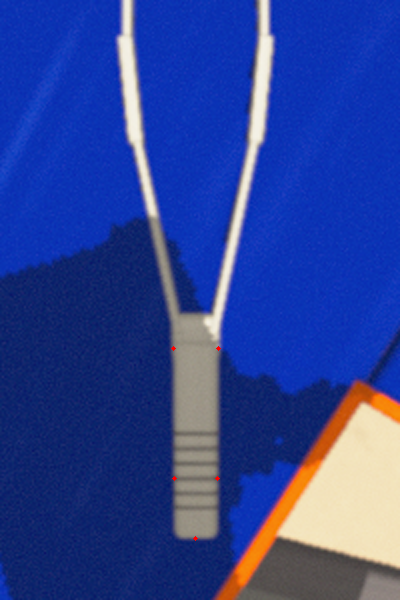

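The refined heel model now matches the ribbed heel well (end at (195,538), sides 173–219 in the crop). Descending to grasp.

Call:
{"fn": "apply_moves", "kwargs": {"increments": [{"tx": 0.0, "ty": -0.001, "tz": -0.04, "rx": 0.0, "ry": 0.0, "rz": 0.0, "claw": 0.06}, {"tx": 0.0, "ty": -0.001, "tz": -0.08, "rx": 0.0, "ry": 0.0, "rz": 0.0, "claw": 0.05}, {"tx": 0.0, "ty": -0.001, "tz": -0.1, "rx": 0.0, "ry": 0.0, "rz": 0.0, "claw": 0.05}, {"tx": 0.0, "ty": -0.001, "tz": -0.113, "rx": 0.0, "ry": 0.0, "rz": 0.0, "claw": 0.05}, {"tx": 0.0, "ty": -0.001, "tz": -0.117, "rx": 0.0, "ry": 0.0, "rz": 0.0, "claw": 0.05}, {"tx": 0.0, "ty": -0.001, "tz": -0.117, "rx": 0.0, "ry": 0.0, "rz": 0.0, "claw": 0.05}, {"tx": 0.0, "ty": -0.001, "tz": -0.117, "rx": 0.0, "ry": 0.0, "rz": 0.0, "claw": 0.05}, {"tx": 0.0, "ty": -0.001, "tz": -0.117, "rx": 0.0, "ry": 0.0, "rz": 0.0, "claw": 0.05}, {"tx": 0.0, "ty": -0.001, "tz": -0.117, "rx": 0.0, "ry": 0.0, "rz": 0.0, "claw": 0.05}]}}

```text
clock: 4.1
eef_pos: [430.9, 205.5, 5.0]
tool_rot: [3.141, -0.001, 0.268]
force: [0.4, 0.3, 0.0]
width: 50.1
```

Call:
{"fn": "apply_moves", "kwargs": {"increments": [{"tx": 0.0, "ty": 0.0, "tz": 0.0, "rx": 0.0, "ry": 0.0, "rz": 0.0, "claw": 0.035}, {"tx": 0.0, "ty": 0.0, "tz": 0.0, "rx": 0.0, "ry": 0.0, "rz": 0.0, "claw": 0.022}, {"tx": 0.0, "ty": 0.0, "tz": 0.0, "rx": 0.0, "ry": 0.0, "rz": 0.0, "claw": 0.014}, {"tx": 0.0, "ty": 0.0, "tz": 0.0, "rx": 0.0, "ry": 0.0, "rz": 0.0, "claw": 0.005}, {"tx": 0.0, "ty": 0.0, "tz": 0.0, "rx": 0.0, "ry": 0.0, "rz": 0.0, "claw": 0.005}, {"tx": 0.0, "ty": 0.0, "tz": 0.0, "rx": 0.0, "ry": 0.0, "rz": 0.0, "claw": 0.005}, {"tx": 0.0, "ty": 0.0, "tz": 0.0, "rx": 0.0, "ry": 0.0, "rz": 0.0, "claw": 0.005}, {"tx": 0.0, "ty": 0.0, "tz": 0.0, "rx": 0.0, "ry": 0.0, "rz": 0.0, "claw": 0.005}]}}

```text
clock: 4.9
eef_pos: [430.5, 205.5, 4.7]
tool_rot: [-3.141, -0.0, 0.269]
force: [-1.3, -0.2, 5.2]
width: 12.4
```

Call:
{"fn": "apply_moves", "kwargs": {"increments": [{"tx": 0.0, "ty": 0.0, "tz": 0.03, "rx": 0.0, "ry": 0.0, "rz": 0.0, "claw": 0.005}, {"tx": 0.0, "ty": 0.0, "tz": 0.07, "rx": 0.0, "ry": 0.0, "rz": 0.0, "claw": 0.005}, {"tx": 0.0, "ty": 0.0, "tz": 0.11, "rx": 0.0, "ry": 0.0, "rz": -0.8, "claw": 0.005}, {"tx": 0.0, "ty": -0.01, "tz": 0.15, "rx": 0.0, "ry": 0.0, "rz": -2.2, "claw": 0.005}, {"tx": 0.0, "ty": -0.02, "tz": 0.16, "rx": 0.0, "ry": 0.0, "rz": -3.7, "claw": 0.005}, {"tx": 0.0, "ty": -0.03, "tz": 0.16, "rx": 0.0, "ry": 0.0, "rz": -5.2, "claw": 0.005}, {"tx": 0.0, "ty": -0.04, "tz": 0.16, "rx": 0.0, "ry": 0.0, "rz": -6.7, "claw": 0.005}, {"tx": 0.0, "ty": -0.05, "tz": 0.16, "rx": 0.0, "ry": 0.0, "rz": -8.2, "claw": 0.005}, {"tx": 0.0, "ty": -0.06, "tz": 0.16, "rx": 0.0, "ry": 0.0, "rz": -9.7, "claw": 0.005}, {"tx": 0.0, "ty": -0.07, "tz": 0.16, "rx": 0.0, "ry": 0.0, "rz": -11.2, "claw": 0.005}, {"tx": 0.0, "ty": -0.08, "tz": 0.16, "rx": 0.0, "ry": 0.0, "rz": -12.7, "claw": 0.005}, {"tx": 0.0, "ty": -0.08, "tz": 0.16, "rx": 0.0, "ry": 0.0, "rz": -13.4, "claw": 0.005}]}}

```text
clock: 6.1
eef_pos: [429.9, 123.6, 164.1]
tool_rot: [3.14, -0.0, -0.907]
force: [-0.2, -0.4, 0.2]
width: 12.0
```

Call:
{"fn": "apply_moves", "kwargs": {"increments": [{"tx": 0.0, "ty": -0.025, "tz": 0.0, "rx": 0.0, "ry": 0.0, "rz": 0.0, "claw": 0.005}, {"tx": 0.0, "ty": -0.067, "tz": 0.0, "rx": 0.0, "ry": 0.0, "rz": 0.0, "claw": 0.005}, {"tx": 0.0, "ty": -0.112, "tz": 0.0, "rx": 0.0, "ry": 0.0, "rz": 0.0, "claw": 0.005}, {"tx": 0.0, "ty": -0.157, "tz": 0.0, "rx": 0.0, "ry": 0.0, "rz": 0.0, "claw": 0.005}, {"tx": 0.0, "ty": -0.202, "tz": 0.0, "rx": 0.0, "ry": 0.0, "rz": 0.0, "claw": 0.005}, {"tx": 0.0, "ty": -0.247, "tz": 0.0, "rx": 0.0, "ry": 0.0, "rz": 0.0, "claw": 0.005}, {"tx": 0.0, "ty": -0.292, "tz": 0.0, "rx": 0.0, "ry": 0.0, "rz": 0.0, "claw": 0.005}, {"tx": 0.0, "ty": -0.337, "tz": 0.0, "rx": 0.0, "ry": 0.0, "rz": 0.0, "claw": 0.005}, {"tx": 0.002, "ty": -0.382, "tz": 0.0, "rx": 0.0, "ry": 0.0, "rz": 0.0, "claw": 0.005}, {"tx": 0.003, "ty": -0.42, "tz": 0.0, "rx": 0.0, "ry": 0.0, "rz": 0.7, "claw": 0.005}, {"tx": 0.004, "ty": -0.45, "tz": 0.0, "rx": 0.0, "ry": 0.0, "rz": 2.0, "claw": 0.005}, {"tx": 0.006, "ty": -0.463, "tz": 0.0, "rx": 0.0, "ry": 0.0, "rz": 3.4, "claw": 0.005}]}}

```text
clock: 7.3
eef_pos: [435.1, -341.6, 163.9]
tool_rot: [3.14, -0.0, -0.604]
force: [0.3, 0.5, -0.3]
width: 12.2
```

Call:
{"fn": "apply_moves", "kwargs": {"increments": [{"tx": 0.0, "ty": 0.0, "tz": 0.0, "rx": 0.0, "ry": 0.0, "rz": 1.4, "claw": 0.005}, {"tx": 0.0, "ty": 0.0, "tz": 0.0, "rx": 0.0, "ry": 0.0, "rz": 2.8, "claw": 0.005}, {"tx": 0.0, "ty": 0.0, "tz": 0.0, "rx": 0.0, "ry": 0.0, "rz": 4.2, "claw": 0.005}, {"tx": 0.0, "ty": 0.0, "tz": 0.0, "rx": 0.0, "ry": 0.0, "rz": 5.35, "claw": 0.005}, {"tx": 0.0, "ty": 0.0, "tz": 0.0, "rx": 0.0, "ry": 0.0, "rz": 5.35, "claw": 0.005}, {"tx": 0.0, "ty": 0.0, "tz": 0.0, "rx": 0.0, "ry": 0.0, "rz": 5.35, "claw": 0.005}, {"tx": 0.0, "ty": 0.0, "tz": 0.0, "rx": 0.0, "ry": 0.0, "rz": 5.35, "claw": 0.005}, {"tx": 0.0, "ty": 0.0, "tz": 0.0, "rx": 0.0, "ry": 0.0, "rz": 5.35, "claw": 0.005}]}}

```text
clock: 8.1
eef_pos: [436.4, -337.6, 164.3]
tool_rot: [3.141, 0.0, -0.138]
force: [0.4, 0.1, -1.0]
width: 12.3
```

Run:
```python
from h import *
import pickle
s=read_state();print(s['eef_pos'],s['tool_rot'],s['clock'],s['width'],s['qpos'])
c=snap('wrist','w5.png');pickle.dump(c,open('w5.pkl','wb'))
im=cv2.imread('pics/w5.png')
T=s['eef_pos'];a=s['tool_rot'][2];e=np.array([np.cos(a),np.sin(a)]);n=np.array([-e[1],e[0]])
W=lambda x,y,z:np.r_[T[:2]+(x+40)*e+y*n,z+T[2]-4.7]
q=proj(c,[W(-65,0,7),W(0,7,14),W(0,-7,14),W(130,19,6),W(130,-19,6)]);print(q.round(1))
cr=cv2.resize(im[0:400,160:480],None,fx=1.5,fy=1.5,interpolation=cv2.INTER_CUBIC)
for p in q: cv2.circle(cr,(int((p[0]-160)*1.5),int(p[1]*1.5)),2,(0,0,255),-1)
cv2.imwrite('pics/w5o.png',cr)
```

```text
[ 436.40353462 -337.61973371  164.29667328] [ 3.14147694e+00  1.34062091e-04 -1.38035117e-01] 8.1 12.299316749980067 [ 0.8155557   0.59031958 -0.3150874   1.85724564  0.26061728  0.73427211
 -1.35316807]
[[ 314.7  369.6]
 [ 293.4  214.1]
 [ 335.1  214.2]
 [ 250.  -218.1]
 [ 378.2 -218.2]]
```

View pics/w5o.png

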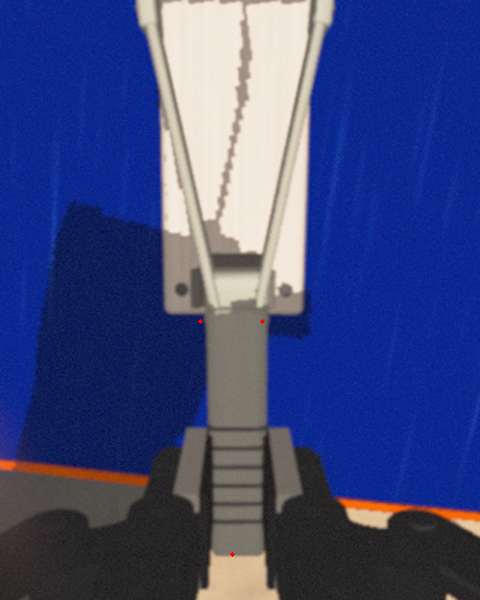

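The held tweezers are straight, with the heel centred at x≈238. The saddle and base centre is at x≈234, so the stand is about 1.5 mm to the +y side. I'll shift 1.2 mm and descend.

Call:
{"fn": "apply_moves", "kwargs": {"increments": [{"tx": 0.0, "ty": 0.001, "tz": -0.03, "rx": 0.0, "ry": 0.0, "rz": 0.0, "claw": 0.005}, {"tx": 0.0, "ty": 0.0012, "tz": -0.06, "rx": 0.0, "ry": 0.0, "rz": 0.0, "claw": 0.005}, {"tx": 0.0, "ty": 0.0012, "tz": -0.08, "rx": 0.0, "ry": 0.0, "rz": 0.0, "claw": 0.005}, {"tx": 0.0, "ty": 0.0012, "tz": -0.09, "rx": 0.0, "ry": 0.0, "rz": 0.0, "claw": 0.005}, {"tx": 0.0, "ty": 0.0012, "tz": -0.095, "rx": 0.0, "ry": 0.0, "rz": 0.0, "claw": 0.005}, {"tx": 0.0, "ty": 0.0012, "tz": -0.097, "rx": 0.0, "ry": 0.0, "rz": 0.0, "claw": 0.005}, {"tx": 0.0, "ty": 0.0012, "tz": -0.097, "rx": 0.0, "ry": 0.0, "rz": 0.0, "claw": 0.005}, {"tx": 0.0, "ty": 0.0012, "tz": -0.097, "rx": 0.0, "ry": 0.0, "rz": 0.0, "claw": 0.005}, {"tx": 0.0, "ty": 0.0012, "tz": -0.097, "rx": 0.0, "ry": 0.0, "rz": 0.0, "claw": 0.005}]}}

```text
clock: 9.05
eef_pos: [436.8, -336.9, 68.1]
tool_rot: [3.141, -0.001, -0.137]
force: [1.2, -0.3, -0.4]
width: 12.1
```

Run:
```python
from h import *
s=read_state();print(s['eef_pos'],s['tool_rot'],s['clock'],s['force'])
c=snap('wrist','w6.png')
im=cv2.imread('pics/w6.png')
cv2.imwrite('pics/w6o.png',cv2.resize(im[0:400,120:520],None,fx=1.5,fy=1.5,interpolation=cv2.INTER_CUBIC))
```

```text
[ 436.83127706 -336.87228061   68.07544748] [ 3.14089536e+00 -1.31886729e-03 -1.37384829e-01] 9.05 [ 1.21448113 -0.28250189 -0.38762554]
```

View pics/w6o.png

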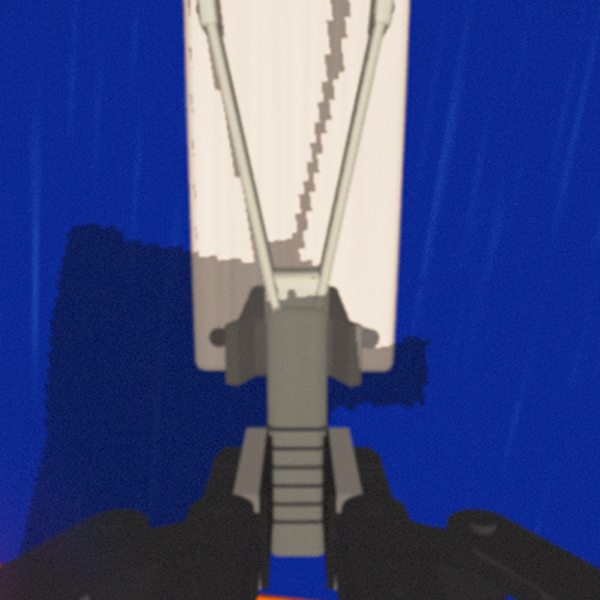

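Run:
```python
from h import *
s=read_state();c=calibration('wrist')
T=s['eef_pos'];a=s['tool_rot'][2];e=np.array([np.cos(a),np.sin(a)]);n=np.array([-e[1],e[0]])
W=lambda x,y,z:np.r_[T[:2]+(x+40)*e+y*n,z]
k=lambda P:((proj(c,P)-[120,0])*1.5).round(1)
# saddle as if seat exactly under tweezers origin (x_t=-40 at TCP)
print('cheek top front/back',k([W(-4,0,67),W(-20,0,67)]).tolist(),'seat front',k([W(-4,0,60)]).tolist())
print('heel end',k([W(-65,0,70)]).tolist(),'rib',k([W(-42,0,77.5)]).tolist(),'x0',k([W(0,0,77.5)]).tolist())
print('base rear',k([W(-35,0,8)]).tolist())
```

```text
cheek top front/back [[291.8, 328.0], [291.9, 390.6]] seat front [[292.0, 321.7]]
heel end [[292.1, 553.9]] rib [[291.7, 490.3]] x0 [[291.4, 321.4]]
base rear [[293.3, 375.7]]
```

Call:
{"fn": "apply_moves", "kwargs": {"increments": [{"tx": 0.001, "ty": 0.0007, "tz": -0.001, "rx": 0.0, "ry": 0.0, "rz": 0.0, "claw": 0.005}, {"tx": 0.001, "ty": 0.0007, "tz": -0.002, "rx": 0.0, "ry": 0.0, "rz": 0.0, "claw": 0.005}, {"tx": 0.001, "ty": 0.0007, "tz": -0.003, "rx": 0.0, "ry": 0.0, "rz": 0.0, "claw": 0.005}, {"tx": 0.001, "ty": 0.0007, "tz": -0.003, "rx": 0.0, "ry": 0.0, "rz": 0.0, "claw": 0.005}, {"tx": 0.001, "ty": 0.0007, "tz": -0.003, "rx": 0.0, "ry": 0.0, "rz": 0.0, "claw": 0.005}, {"tx": 0.001, "ty": 0.0007, "tz": -0.003, "rx": 0.0, "ry": 0.0, "rz": 0.0, "claw": 0.005}]}}

```text
clock: 9.7
eef_pos: [437.6, -335.8, 64.6]
tool_rot: [3.141, -0.0, -0.137]
force: [-0.7, 1.1, 4.1]
width: 11.9
```

Call:
{"fn": "apply_moves", "kwargs": {"increments": [{"tx": 0.0, "ty": 0.0, "tz": 0.0, "rx": 0.0, "ry": 0.0, "rz": 0.0, "claw": 0.015}, {"tx": 0.0, "ty": 0.0, "tz": 0.0, "rx": 0.0, "ry": 0.0, "rz": 0.0, "claw": 0.02}, {"tx": 0.0, "ty": 0.0, "tz": 0.0, "rx": 0.0, "ry": 0.0, "rz": 0.0, "claw": 0.03}, {"tx": 0.0, "ty": 0.0, "tz": 0.0, "rx": 0.0, "ry": 0.0, "rz": 0.0, "claw": 0.04}, {"tx": 0.0, "ty": 0.0, "tz": 0.0, "rx": 0.0, "ry": 0.0, "rz": 0.0, "claw": 0.05}, {"tx": 0.0, "ty": 0.0, "tz": 0.0, "rx": 0.0, "ry": 0.0, "rz": 0.0, "claw": 0.06}, {"tx": 0.0, "ty": 0.0, "tz": 0.02, "rx": 0.0, "ry": 0.0, "rz": 0.0, "claw": 0.07}, {"tx": 0.0, "ty": 0.0, "tz": 0.06, "rx": 0.0, "ry": 0.0, "rz": 0.0, "claw": 0.07}, {"tx": 0.0, "ty": 0.0, "tz": 0.1, "rx": 0.0, "ry": 0.0, "rz": 0.0, "claw": 0.07}, {"tx": 0.0, "ty": 0.0, "tz": 0.13, "rx": 0.0, "ry": 0.0, "rz": 0.0, "claw": 0.07}, {"tx": 0.0, "ty": 0.0, "tz": 0.13, "rx": 0.0, "ry": 0.0, "rz": 0.0, "claw": 0.07}, {"tx": 0.0, "ty": 0.0, "tz": 0.13, "rx": 0.0, "ry": 0.0, "rz": 0.0, "claw": 0.07}]}}

```text
clock: 10.9
eef_pos: [437.4, -336.0, 194.8]
tool_rot: [3.141, -0.001, -0.137]
force: [-0.1, -0.0, -0.3]
width: 70.2
```

Run:
```python
from h import *
import pickle
s=read_state();print(s['eef_pos'],s['tool_rot'],s['clock'],s['force'])
c=snap('wrist','w7.png');pickle.dump(c,open('w7.pkl','wb'))
im=cv2.imread('pics/w7.png')
cv2.imwrite('pics/w7o.png',cv2.resize(im[0:300,170:470],None,fx=2,fy=2,interpolation=cv2.INTER_CUBIC))
T=s['eef_pos'];a=-.139;e=np.array([np.cos(a),np.sin(a)]);n=np.array([-e[1],e[0]])
o=np.array([437.6,-335.8])+40*e
W=lambda x,y,z:np.r_[o+x*e+y*n,z]
print(((proj(c,[W(-65,0,67),W(0,0,74),W(75,0,72),W(130,0,64)])-[170,0])*2).round(1))
```

```text
[ 437.42097595 -336.02663009  194.76396494] [ 3.14078042e+00 -9.88776047e-04 -1.37454501e-01] 10.9 [-0.11158108 -0.04729978 -0.26449911]
[[291.3 522.8]
 [291.3 340.1]
 [291.5  93.1]
 [291.9 -94.1]]
```

View pics/w7o.png

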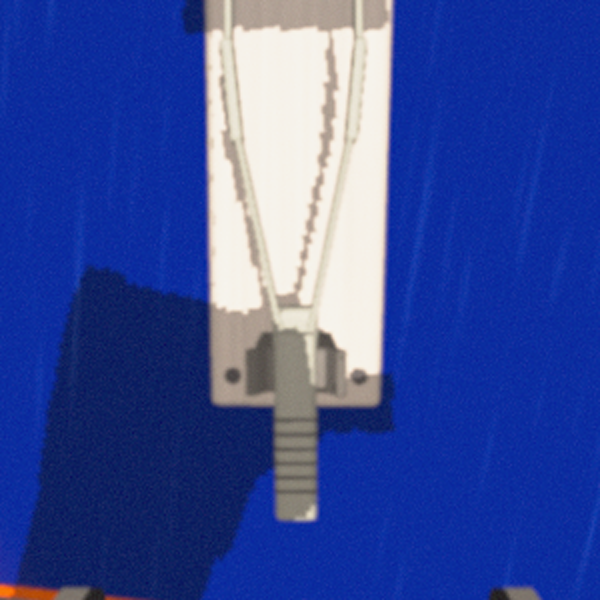

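The tweezers lie released in the saddle: heel centred at x≈296 against the cheeks' 295.5, grip plates at y≈40–140 with midline x≈293.5. Next I'll straddle the plates.

Call:
{"fn": "apply_moves", "kwargs": {"increments": [{"tx": 0.03, "ty": -0.004, "tz": 0.0, "rx": 0.0, "ry": 0.0, "rz": 0.08, "claw": 0.07}, {"tx": 0.07, "ty": -0.009, "tz": 0.0, "rx": 0.0, "ry": 0.0, "rz": 0.08, "claw": 0.07}, {"tx": 0.1, "ty": -0.013, "tz": 0.0, "rx": 0.0, "ry": 0.0, "rz": 0.08, "claw": 0.07}, {"tx": 0.114, "ty": -0.0152, "tz": 0.0, "rx": 0.0, "ry": 0.0, "rz": 0.08, "claw": 0.07}, {"tx": 0.114, "ty": -0.0152, "tz": -0.01, "rx": 0.0, "ry": 0.0, "rz": 0.08, "claw": 0.07}, {"tx": 0.114, "ty": -0.0152, "tz": -0.04, "rx": 0.0, "ry": 0.0, "rz": 0.08, "claw": 0.07}, {"tx": 0.114, "ty": -0.0152, "tz": -0.08, "rx": 0.0, "ry": 0.0, "rz": 0.08, "claw": 0.07}, {"tx": 0.114, "ty": -0.0152, "tz": -0.115, "rx": 0.0, "ry": 0.0, "rz": 0.08, "claw": 0.07}, {"tx": 0.114, "ty": -0.0152, "tz": -0.14, "rx": 0.0, "ry": 0.0, "rz": 0.08, "claw": 0.07}, {"tx": 0.114, "ty": -0.0152, "tz": -0.147, "rx": 0.0, "ry": 0.0, "rz": 0.08, "claw": 0.07}, {"tx": 0.114, "ty": -0.0152, "tz": -0.147, "rx": 0.0, "ry": 0.0, "rz": 0.08, "claw": 0.065}, {"tx": 0.114, "ty": -0.0152, "tz": -0.147, "rx": 0.0, "ry": 0.0, "rz": 0.08, "claw": 0.06}]}}

```text
clock: 12.15
eef_pos: [551.5, -351.3, 48.1]
tool_rot: [3.141, -0.001, -0.13]
force: [0.5, -0.2, 0.3]
width: 60.1
```

Call:
{"fn": "apply_moves", "kwargs": {"increments": [{"tx": 0.0, "ty": 0.0, "tz": 0.0, "rx": 0.0, "ry": 0.0, "rz": 0.0, "claw": 0.055}, {"tx": 0.0, "ty": 0.0, "tz": 0.0, "rx": 0.0, "ry": 0.0, "rz": 0.0, "claw": 0.05}, {"tx": 0.0, "ty": 0.0, "tz": 0.0, "rx": 0.0, "ry": 0.0, "rz": 0.0, "claw": 0.047}, {"tx": 0.0, "ty": 0.0, "tz": 0.0, "rx": 0.0, "ry": 0.0, "rz": 0.0, "claw": 0.045}, {"tx": 0.0, "ty": 0.0, "tz": 0.0, "rx": 0.0, "ry": 0.0, "rz": 0.0, "claw": 0.043}, {"tx": 0.0, "ty": 0.0, "tz": 0.0, "rx": 0.0, "ry": 0.0, "rz": 0.0, "claw": 0.041}, {"tx": 0.0, "ty": 0.0, "tz": 0.0, "rx": 0.0, "ry": 0.0, "rz": 0.0, "claw": 0.04}, {"tx": 0.0, "ty": 0.0, "tz": 0.0, "rx": 0.0, "ry": 0.0, "rz": 0.0, "claw": 0.039}, {"tx": 0.0, "ty": 0.0, "tz": 0.0, "rx": 0.0, "ry": 0.0, "rz": 0.0, "claw": 0.038}, {"tx": 0.0, "ty": 0.0, "tz": 0.0, "rx": 0.0, "ry": 0.0, "rz": 0.0, "claw": 0.038}, {"tx": 0.0, "ty": 0.0, "tz": 0.0, "rx": 0.0, "ry": 0.0, "rz": 0.0, "claw": 0.038}]}}

```text
clock: 13.25
eef_pos: [552.0, -351.4, 48.0]
tool_rot: [3.141, -0.001, -0.13]
force: [0.1, -0.5, 4.5]
width: 38.1
```

Run:
```python
from h import *
import pickle
s=read_state();print(s['eef_pos'],s['tool_rot'],s['clock'],s['force'],s['torque'],s['width'])
c=snap('wrist','w8.png');pickle.dump(c,open('w8.pkl','wb'))
im=cv2.imread('pics/w8.png')
cv2.imwrite('pics/w8o.png',cv2.resize(im[60:460,160:480],None,fx=1.5,fy=1.5,interpolation=cv2.INTER_CUBIC))
```

```text
[ 551.98498436 -351.36695073   48.01874656] [ 3.14096286e+00 -1.32649459e-03 -1.30380692e-01] 13.25 [ 0.06270978 -0.5118541   4.54380415] [ 0.02686487 -0.00248487 -0.01885186] 38.12456415410994
```

View pics/w8o.png

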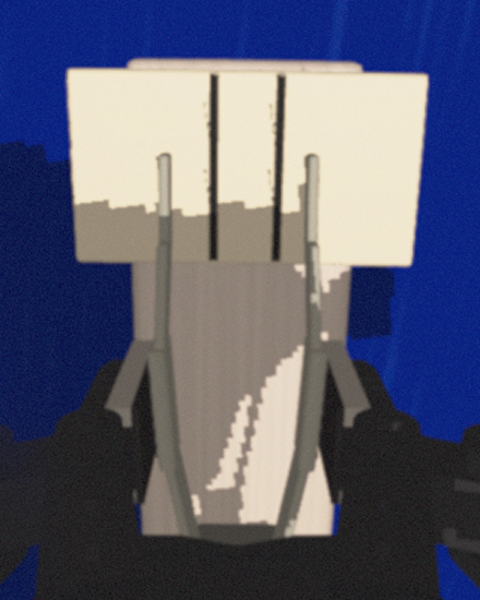

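Both blades are in the pads. The tips are at (165,158) and (312,158), and the gap is about 28.5 mm against a predicted 29.5 mm at 38.1 mm width. Closing slowly to 29.5 mm.

Call:
{"fn": "apply_moves", "kwargs": {"increments": [{"tx": 0.0, "ty": 0.0, "tz": 0.0, "rx": 0.0, "ry": 0.0, "rz": 0.0, "claw": 0.037}, {"tx": 0.0, "ty": 0.0, "tz": 0.0, "rx": 0.0, "ry": 0.0, "rz": 0.0, "claw": 0.036}, {"tx": 0.0, "ty": 0.0, "tz": 0.0, "rx": 0.0, "ry": 0.0, "rz": 0.0, "claw": 0.035}, {"tx": 0.0, "ty": 0.0, "tz": 0.0, "rx": 0.0, "ry": 0.0, "rz": 0.0, "claw": 0.034}, {"tx": 0.0, "ty": 0.0, "tz": 0.0, "rx": 0.0, "ry": 0.0, "rz": 0.0, "claw": 0.033}, {"tx": 0.0, "ty": 0.0, "tz": 0.0, "rx": 0.0, "ry": 0.0, "rz": 0.0, "claw": 0.032}, {"tx": 0.0, "ty": 0.0, "tz": 0.0, "rx": 0.0, "ry": 0.0, "rz": 0.0, "claw": 0.0312}, {"tx": 0.0, "ty": 0.0, "tz": 0.0, "rx": 0.0, "ry": 0.0, "rz": 0.0, "claw": 0.0304}, {"tx": 0.0, "ty": 0.0, "tz": 0.0, "rx": 0.0, "ry": 0.0, "rz": 0.0, "claw": 0.0298}, {"tx": 0.0, "ty": 0.0, "tz": 0.0, "rx": 0.0, "ry": 0.0, "rz": 0.0, "claw": 0.0295}, {"tx": 0.0, "ty": 0.0, "tz": 0.0, "rx": 0.0, "ry": 0.0, "rz": 0.0, "claw": 0.0295}, {"tx": 0.0, "ty": 0.0, "tz": 0.0, "rx": 0.0, "ry": 0.0, "rz": 0.0, "claw": 0.0295}]}}

```text
clock: 14.5
eef_pos: [552.6, -351.6, 48.8]
tool_rot: [3.141, -0.003, -0.131]
force: [0.0, 0.5, 9.4]
width: 30.1
```

Run:
```python
from h import *
s=read_state();print(s['eef_pos'],s['clock'],s['force'],s['torque'],s['width'])
c=snap('wrist','w9.png')
im=cv2.imread('pics/w9.png')
cv2.imwrite('pics/w9o.png',cv2.resize(im[80:330,210:430],None,fx=2.4,fy=2.4,interpolation=cv2.INTER_CUBIC))
```

```text
[ 552.5903643  -351.63539169   48.81467534] 14.5 [0.02008698 0.45246053 9.35942565] [ 0.02240451  0.11134014 -0.15344802] 30.105539573597817
```

View pics/w9o.png

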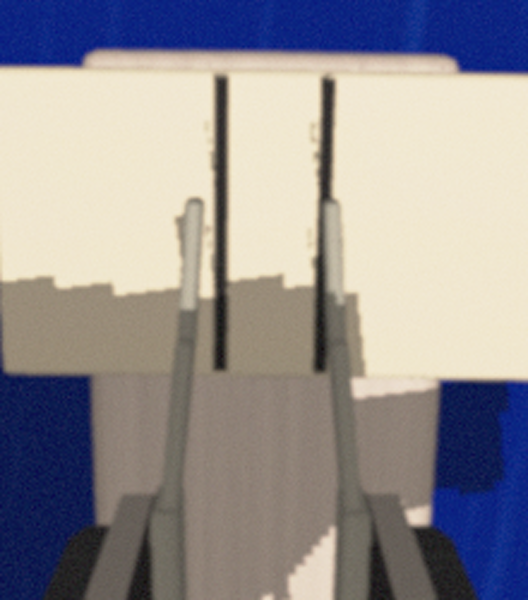

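At the tips (y≈203 in the crop) the inner gap is 120 px against 106 px for the lines, or about 15.5 mm after parallax. The 30.1 mm width predicts 15.9 mm. One more millimetre, then hold.

Call:
{"fn": "apply_moves", "kwargs": {"increments": [{"tx": 0.0, "ty": 0.0, "tz": 0.0, "rx": 0.0, "ry": 0.0, "rz": 0.0, "claw": 0.029}, {"tx": 0.0, "ty": 0.0, "tz": 0.0, "rx": 0.0, "ry": 0.0, "rz": 0.0, "claw": 0.0285}, {"tx": 0.0, "ty": 0.0, "tz": 0.0, "rx": 0.0, "ry": 0.0, "rz": 0.0, "claw": 0.0285}, {"tx": 0.0, "ty": 0.0, "tz": 0.0, "rx": 0.0, "ry": 0.0, "rz": 0.0, "claw": 0.0285}, {"tx": 0.0, "ty": 0.0, "tz": 0.0, "rx": 0.0, "ry": 0.0, "rz": 0.0, "claw": 0.0285}, {"tx": 0.0, "ty": 0.0, "tz": 0.0, "rx": 0.0, "ry": 0.0, "rz": 0.0, "claw": 0.0285}, {"tx": 0.0, "ty": 0.0, "tz": 0.0, "rx": 0.0, "ry": 0.0, "rz": 0.0, "claw": 0.0285}, {"tx": 0.0, "ty": 0.0, "tz": 0.0, "rx": 0.0, "ry": 0.0, "rz": 0.0, "claw": 0.0285}, {"tx": 0.0, "ty": 0.0, "tz": 0.0, "rx": 0.0, "ry": 0.0, "rz": 0.0, "claw": 0.0285}, {"tx": 0.0, "ty": 0.0, "tz": 0.0, "rx": 0.0, "ry": 0.0, "rz": 0.0, "claw": 0.0285}, {"tx": 0.0, "ty": 0.0, "tz": 0.0, "rx": 0.0, "ry": 0.0, "rz": 0.0, "claw": 0.0285}, {"tx": 0.0, "ty": 0.0, "tz": 0.0, "rx": 0.0, "ry": 0.0, "rz": 0.0, "claw": 0.0285}]}}

```text
clock: 15.75
eef_pos: [552.7, -351.5, 48.9]
tool_rot: [3.141, -0.003, -0.131]
force: [-0.7, 1.2, 10.1]
width: 28.4
```

Run:
```python
from h import *
s=read_state();print(s['eef_pos'],s['clock'],s['force'],s['torque'],s['width'],abs(s['qd']).max())
c=snap('wrist','w10.png')
im=cv2.imread('pics/w10.png')
a=cv2.resize(im[80:330,210:430],None,fx=1.8,fy=1.8,interpolation=cv2.INTER_CUBIC)
t=get_image('scene')[:,:,::-1][150:225,295:395]
b=cv2.resize(t,(390,450),interpolation=cv2.INTER_CUBIC)
b=cv2.resize(t,None,fx=3.9,fy=3.9,interpolation=cv2.INTER_CUBIC);b=np.vstack([b,np.zeros((450-b.shape[0],b.shape[1],3),np.uint8)])
cv2.imwrite('pics/w10o.png',np.hstack([a,b]))
s=read_state();print(s['eef_pos'],s['width'],s['clock'])
```

```text
[ 552.68384389 -351.50446971   48.90206099] 15.75 [-0.71058762  1.24025804 10.14915272] [ 0.10397075  0.13641446 -0.16779571] 28.443595227594685 0.0018211756743561226
[ 552.66429846 -351.50848848   48.87284336] 29.104444394043664 15.85
```

No more views are allowed, so I'll measure the gap by code, checking the method on w9, where I read the gap by eye.

Run:
```python
import cv2,numpy as np
for f in('w9','w10'):
    im=cv2.imread(f'pics/{f}.png').astype(float)
    for r in ((120,130),(168,174),(180,186)):
        print(f,r,im[r[0]:r[1],280:362].mean(0).mean(1).round().astype(int).tolist())
from h import *
s=read_state();print(s['width'],s['force'])
```

```text
w9 (120, 130) [227, 227, 227, 227, 227, 227, 227, 227, 227, 227, 227, 227, 227, 228, 228, 228, 227, 224, 203, 148, 85, 53, 49, 61, 113, 182, 220, 228, 228, 228, 228, 228, 228, 227, 228, 228, 227, 227, 228, 227, 227, 228, 228, 227, 228, 228, 227, 227, 228, 227, 227, 228, 227, 227, 227, 228, 227, 227, 227, 227, 227, 227, 218, 176, 107, 58, 48, 55, 95, 159, 210, 225, 228, 228, 228, 228, 228, 227, 228, 227, 228, 228]
w9 (168, 174) [226, 223, 212, 188, 171, 162, 153, 154, 169, 179, 183, 178, 168, 155, 173, 206, 222, 221, 199, 143, 81, 49, 46, 70, 126, 189, 221, 227, 228, 226, 227, 227, 227, 227, 228, 227, 227, 228, 227, 227, 228, 227, 227, 227, 227, 227, 228, 228, 226, 227, 227, 226, 227, 227, 227, 227, 228, 227, 227, 227, 222, 202, 146, 91, 92, 127, 157, 173, 181, 181, 176, 181, 205, 221, 227, 227, 227, 226, 227, 227, 227, 226]
w9 (180, 186) [225, 226, 226, 222, 199, 157, 144, 162, 176, 182, 180, 172, 158, 163, 197, 217, 216, 207, 187, 138, 81, 48, 49, 77, 136, 195, 221, 227, 227, 227, 226, 227, 226, 226, 226, 226, 227, 227, 226, 226, 226, 226, 226, 226, 226, 226, 227, 226, 226, 227, 227
[... 773 characters left out ...]
, 227, 226, 227, 227, 226, 227, 227, 226, 227, 227, 227, 227, 227, 227, 227, 227, 226, 227, 222, 204, 167, 142, 132, 122, 127, 152, 171, 182, 181, 177, 174, 190, 212, 224, 228, 227, 227, 226, 227, 226, 227, 226, 226, 227]
w10 (180, 186) [226, 226, 226, 224, 214, 193, 172, 162, 158, 162, 174, 181, 184, 179, 165, 151, 166, 192, 195, 156, 95, 52, 45, 56, 112, 181, 219, 227, 226, 226, 226, 226, 227, 226, 226, 226, 227, 226, 226, 226, 227, 226, 226, 226, 226, 226, 226, 227, 226, 226, 226, 227, 226, 226, 227, 226, 227, 226, 219, 194, 152, 125, 115, 135, 162, 176, 182, 179, 175, 181, 206, 223, 226, 227, 227, 227, 226, 226, 227, 226, 226, 226]
29.104444394043664 [-0.01134484 -0.33805874  9.64968141]
```

```bash
python3 -c "
from h import *
print(finish_job());s=read_state();print(s['clock'],s['width'],s['force'])"
```

```text
the job is handed in; nothing more can be done
None
the job is handed in; nothing more can be done
```

I carried the tweezers by the heel past the cabinet, laid them in the saddle, let go, then squeezed the grip plates. The job was handed in at about 15.9 s while still holding the gap; no verdict was given.

- **Placing:** after release, the wrist picture showed the heel centred between the cheeks and the tweezers in line with the stand to about 0.01 rad.
- **Gap:** the edges in the last picture give about 14.1 mm, and the 29.1 mm finger opening predicts the same.
- **Hold:** joint speeds were near zero, and the tool felt about 10 N upward, so the fingers were pressing the tweezers down onto the stand. The sideways squeeze isn't measured directly; the given spring figure puts it at about 8 N per plate.
- **Bystanders:** the slide box, timer and cup stayed clear of the arm's path, but I took no last picture to confirm they hadn't moved.

**Failed or disagreeing checks:**
- The finger opening read 28.4 mm just before it read 29.1 mm. At 28.4 mm the gap would be about 13 mm, still in tolerance.
- The tips sat about 1.7 mm to one side of the midpoint between the lines, with both still over the plate.
- The wrist camera showed a sideways bias of about 1 mm, which I worked around with relative measurements.
- The picture limit was reached before the last view, so the final gap was read by code from pixel values rather than seen.
- My first move call was refused because some fields were missing, but nothing moved.

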